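# Stage grinder contact wheels by size

## Task

Line up the four belt-grinder contact wheels in order of size on the green tape marks of the staging strip, one to a mark: the smallest on the mark next to the red stop, then larger and larger to the largest at the other end. Stand each upright, hub face up as now, with its centre on the white cross, put down rather than dropped, and let go of them all.

Things in the scene. Friction and masses are not known exactly. Their poses are not given: they have to be found in the camera images.
- wheel_26: the smallest contact wheel of a belt grinder: a solid cylinder of 26 mm diameter and 40 mm height, standing on its flat face (axis upright) on the bench; black rubber tyre, top face with a bright aluminium hub and a dark bore; about 0.05 kg, rigid. Origin: centre of its underside, z up along its axis.
- wheel_37: the second smallest contact wheel of a belt grinder: a solid cylinder of 37 mm diameter and 40 mm height, standing on its flat face (axis upright) on the bench; black rubber tyre, top face with a bright aluminium hub and a dark bore; about 0.1 kg, rigid. Origin: centre of its underside, z up along its axis.
- wheel_48: the second largest contact wheel of a belt grinder: a solid cylinder of 48 mm diameter and 40 mm height, standing on its flat face (axis upright) on the bench; black rubber tyre, top face with a bright aluminium hub and a dark bore; about 0.16 kg, rigid. Origin: centre of its underside, z up along its axis.
- wheel_60: the largest contact wheel of a belt grinder: a solid cylinder of 60 mm diameter and 40 mm height, standing on its flat face (axis upright) on the bench; black rubber tyre, top face with a bright aluminium hub and a dark bore; about 0.25 kg, rigid. Origin: centre of its underside, z up along its axis.
- mark_a: green tape square, 64 x 64 mm with a white cross through its centre, stuck flat (about 1 mm, no obstacle) on a fixed low plywood strip 95 mm wide, 440 mm long, whose top is 5 mm above the bench. Four such marks lie in a straight row along the strip, a, b, c, d in this order, 88 mm apart; a wheel set on a mark stands at the strip's height. Origin: centre of the square, at the strip's top surface; y axis along the row from a to d, x axis across the strip, z up.
- mark_b: green tape square, 64 x 64 mm with a white cross through its centre, stuck flat (about 1 mm, no obstacle) on a fixed low plywood strip 95 mm wide, 440 mm long, whose top is 5 mm above the bench. Four such marks lie in a straight row along the strip, a, b, c, d in this order, 88 mm apart; a wheel set on a mark stands at the strip's height. Origin: centre of the square, at the strip's top surface; y axis along the row from a to d, x axis across the strip, z up.
- mark_c: green tape square, 64 x 64 mm with a white cross through its centre, stuck flat (about 1 mm, no obstacle) on a fixed low plywood strip 95 mm wide, 440 mm long, whose top is 5 mm above the bench. Four such marks lie in a straight row along the strip, a, b, c, d in this order, 88 mm apart; a wheel set on a mark stands at the strip's height. Origin: centre of the square, at the strip's top surface; y axis along the row from a to d, x axis across the strip, z up.
- mark_d: green tape square, 64 x 64 mm with a white cross through its centre, stuck flat (about 1 mm, no obstacle) on a fixed low plywood strip 95 mm wide, 440 mm long, whose top is 5 mm above the bench. Four such marks lie in a straight row along the strip, a, b, c, d in this order, 88 mm apart; a wheel set on a mark stands at the strip's height. Origin: centre of the square, at the strip's top surface; y axis along the row from a to d, x axis across the strip, z up.
- red_stop: fixed red block, 70 mm across the strip, 20 mm along it, 22 mm high, at one end of the row, its centre 64 mm beyond the centre of the nearest mark, which is mark_a or mark_d (it changes from start to start); a black block of the same size is at the other end. Origin: centre of its underside, on the strip's top, axes as the marks'.

How it is judged (in metres and radians):
At the end, for the whole second after the job is handed in: each wheel stands upright, hub face up (within 0.1 rad) on the strip, its centre within 12 mm of the centre of its own mark, in order of diameter from 26 mm at the red stop to 60 mm at the far end; all at rest (((horizontal distance between red_stop and mark_a below 0.15 m and horizontal distance between wheel_26 and mark_a below 0.012 m and horizontal distance between wheel_37 and mark_b below 0.012 m and horizontal distance between wheel_48 and mark_c below 0.012 m and horizontal distance between wheel_60 and mark_d below 0.012 m) or (horizontal distance between red_stop and mark_d below 0.15 m and horizontal distance between wheel_26 and mark_d below 0.012 m and horizontal distance between wheel_37 and mark_c below 0.012 m and horizontal distance between wheel_48 and mark_b below 0.012 m and horizontal distance between wheel_60 and mark_a below 0.012 m)) and angle between each of wheel_26, wheel_37, wheel_48, wheel_60's own z axis and vertical below 0.1 rad and z of each of wheel_26, wheel_37, wheel_48, wheel_60 in the frame of mark_a below 0.004 m and linear speed of each of wheel_26, wheel_37, wheel_48, wheel_60 below 0.02 m/s); the robot touches nothing.
It fails at once if a wheel is dropped: it is untouched by the fingers with its underside more than 45 mm above the bench ((height (world z) of wheel_26 above 0.045 m and contact force between the fingers and wheel_26 below 0.05 N) or (height (world z) of wheel_37 above 0.045 m and contact force between the fingers and wheel_37 below 0.05 N) or (height (world z) of wheel_48 above 0.045 m and contact force between the fingers and wheel_48 below 0.05 N) or (height (world z) of wheel_60 above 0.045 m and contact force between the fingers and wheel_60 below 0.05 N)).
It also fails if it takes over 99 s, if anything falls off the work surface, if the arm or the gripper's body presses on something with over 40 N, if the wrist force passes 120 N, or if a joint passes its speed limit or range.

## Robot

A 7-joint arm with a two-finger parallel gripper is mounted at the origin on the work surface. World frame = base frame: x ahead of the robot, y to its left, z up, the work surface at z = 0. Lengths are in mm, angles in rad, forces in N, time in s.
With the tool pointing down it reaches from about 400 to 875 mm from the base axis. Payload 4.4 kg.
Tool frame: the origin (TCP) lies midway between the tips of the shut fingers; the grasp point (between the pads) lies 19 mm behind it; z points along the fingers, y is the line along which they close (so a half turn about z gives the same grasp; the last joint's range is limited). The gripper opens to 85 mm and grips with 20 to 120 N. Pads are 22 mm wide; open, the fingers measure 114 mm over their backs; the gripper's body (76 mm by 85 mm) begins 54 mm behind the grasp point. The pads swing forward as they close: fully open they stand 13 mm farther back than shut.
Start: joints at [1.197, 0.628, 0.038, 1.517, -0.027, 0.996, -0.02], TCP at [196.954, -619.457, 231.313] pointing down, gripper open.
Joint ranges: [-3.06, 3.06], [-0.37, 2.12], [-1.25, 1.32], [0.18, 2.47], [-1.1, 4.24], [0.23, 1.98], [-2.94, 2.94]. Speed limits (rad/s): [2.57, 2.57, 3.14, 3.14, 3.14, 3.14, 3.14].

## Interface

Orientations are given as [roll, pitch, yaw] about the fixed x, y, z axes, in that order (R = Rz(yaw) Ry(pitch) Rx(roll)).
In Python, from cell import read_state, get_image, finish_job gives the robot as it stands.
- The arm moves only by the tool send_rows, never from a script. Its argument "series" is a list of rows, each an object of numbers: "ax", "ay", "az": the turn, a rotation vector about the tool's x, y, z in rad; "dx", "dy", "dz": the shift along the tool's x, y, z in cm; "hand": the closure, from 0 (fully open) to 1 (shut). In form: [{"ax": .., "ay": .., "az": .., "dx": .., "dy": .., "dz": .., "hand": ..}, ...]. A call has 1 to 10 rows; each row is the pose to reach, as a shift and turn from the pose commanded when the call began, along the tool's axes at that moment; what a row does not reach only later rows make up. A row lasts 1/10 s, in which the tool goes at most 50 mm and 8.59 degrees, less where a joint would pass 70% of its speed; a pose out of reach is approached as far as the arm can. A call with a gripper value outside its range is refused whole. The fingers move at their own pace and stop on an object; the grip force is fixed at half the most. Time passes only in rows, so rows that repeat a pose let the fingers close. It gives the time, the measured TCP pose, the force, the opening and the grip force at its end, in the units of the state.
- read_state(): the state, without advancing time (a new reading comes with each control period).
- get_image(name): name is "side" or "top" or "wrist"; returns a dict with "pixels" (420x560x3 uint8, red, green, blue), "mtx" (3x3 intrinsics, pixels), "k1" (the pictures are not rectified: a ray, as slopes to the right and down, at radius r is drawn at 1 + k1 r^2 times it, then the intrinsics apply), "R" (3x3) and "t" (3): a world point X has camera coordinates R X + t. Camera axes: x right, y down, z forward; pixel columns grow to the right and rows downward; lengths in mm; the calibration is good to about 2 mm. A picture is of the moment at which its call begins. There is no depth.
- finish_job(): hands the job in; it is judged then, once.
The state is a dict: "clock": time; "qpos": joint angles; "qd": joint speeds; "tau": joint torques, N m; "eef_pos": TCP position; "tool_rot": TCP orientation; "force": force on the tool from outside, world axes, zero at the start; "torque": the same for the moment, N m; "width": finger opening in mm; "gripper_force": force on a finger pad.
Only numpy, scipy, OpenCV 4.12 (cv2) and the standard library are available. Lean on these libraries where they do the work, as an engineer would, in place of code of your own. Each camera call takes 0.05 s, during which the arm holds its last target. There are 200 camera calls.

## Working session

There is one attempt and no reset: what is moved stays moved. The work goes in short steps, Python scripts to look and compute and a tool call to move; the robot and the scene stay as the last step left them, time stands still between calls to the robot, and variables do not carry over. Pictures are saved under pics/ and viewed, at most 14 in all, crops included, and the job is handed in when it is done.

Besides the shell and the picture viewer there is one more tool, called after "Call:" as name([rows], argument=value, ...), one row to a line, values as JSON. send_rows: Moves the arm, as the interface text tells. Its arguments: {"type":"object","properties":{"series":{"type":"array","items":{"type":"object","properties":{"ax":{"type":"number"},"ay":{"type":"number"},"az":{"type":"number"},"dx":{"type":"number"},"dy":{"type":"number"},"dz":{"type":"number"},"hand":{"type":"number"}}}}},"required":["series"]}

```bash
mkdir -p pics; ls; cat > h.py <<'E'
import numpy as np,cv2,json
from cell import read_state,get_image,finish_job
def grab(n,save=None):
    im=get_image(n)
    for k in("mtx","R","t","pixels"): im[k]=np.array(im[k])
    if save: cv2.imwrite(f"pics/{save}.png",im["pixels"][:,:,::-1])
    return im
def ray(im,uv):
    d=np.array([im["k1"],0,0,0,0],float)
    p=cv2.undistortPoints(np.array(uv,float).reshape(-1,1,2),im["mtx"].astype(float),d).reshape(-1,2)
    D=np.c_[p,np.ones(len(p))]@im["R"]
    return -im["R"].T@im["t"].ravel(),D
def onz(im,uv,z):
    c,D=ray(im,uv); return c+D*((z-c[2])/D[:,2])[:,None]
def tri(ims,uvs):
    A=np.zeros((3,3));b=np.zeros(3);L=[]
    for im,uv in zip(ims,uvs):
        c,D=ray(im,uv);d=D[0]/np.linalg.norm(D[0]);P=np.eye(3)-np.outer(d,d);A+=P;b+=P@c;L.append((c,P))
    x=np.linalg.solve(A,b); return x,[np.linalg.norm(P@(x-c)) for c,P in L]
E
python3 - <<'E'
from h import *
for n in("top","side","wrist"):
    im=grab(n,n+"0"); print(n,im["k1"],-im["R"].T@im["t"].ravel(),im["mtx"][0,0])
print(read_state())
E
```

```text
pics
top -0.05312399710647069 [376.42352722  -4.09774648 996.6033694 ] 468.4660344224695
side -0.10631296418173287 [ 252.54735313 -496.50850982  566.63788568] 428.5648186583133
wrist -0.0068720378667188504 [ 270.17869565 -595.7471955   374.10984205] 364.20924686602507
{'clock': 0.15, 'qpos': array([ 1.19719005,  0.62913144,  0.03842871,  1.51811098, -0.02702298,
        0.99629194, -0.02001251]), 'qd': array([-7.83618810e-04, -3.22298084e-03,  7.50219131e-05, -2.40351974e-03,
       -1.57922427e-03, -8.03216323e-05, -5.94544524e-04]), 'tau': array([ 1.21111952e-03, -5.63801980e+01,  1.22767881e+00, -1.93652880e+01,
        1.11373150e-02,  7.39253999e-03, -1.15672276e-05]), 'eef_pos': array([ 196.84044123, -618.99859518,  230.61014927]), 'tool_rot': array([-3.14016754e+00, -2.50412943e-05,  3.07797791e-01]), 'force': array([0.27609409, 0.36075708, 0.36823894]), 'torque': array([-0.01924167,  0.02707268, -0.02340798]), 'gripper_force': 0.0, 'width': 85.26401499232323}
```

View pics/top0.png

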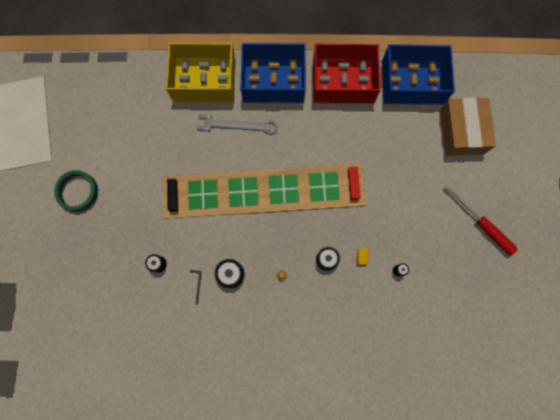

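View pics/side0.png

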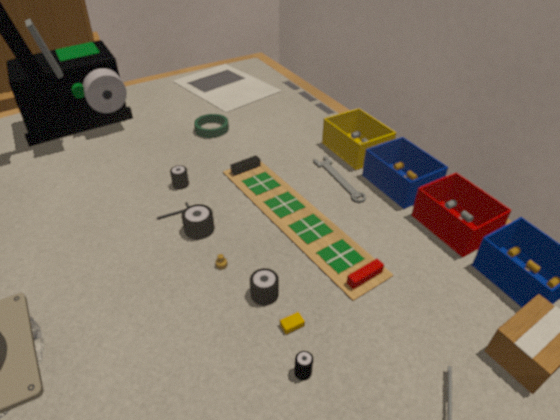

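The top view shows the marks at (203,194), (243,191), (284,189) and (324,186), with the red stop on the right at (355,183). The wheels are 37 at (155,264), 60 at (230,273), 48 at (328,259) and 26 at (401,270). The side view shows the hubs at (179,170), (198,213), (264,277) and (304,358).

```bash
cat >> h.py <<'E'
def hub(im,seed,r=16):
    g=cv2.cvtColor(im["pixels"],cv2.COLOR_RGB2GRAY);s=4
    x0,y0=int(seed[0])-r,int(seed[1])-r
    w=cv2.resize(g[y0:y0+2*r+1,x0:x0+2*r+1],None,fx=s,fy=s,interpolation=cv2.INTER_CUBIC)
    t=cv2.threshold(w,0,255,cv2.THRESH_OTSU)[0]
    C=cv2.findContours((w>t).astype(np.uint8),cv2.RETR_EXTERNAL,cv2.CHAIN_APPROX_NONE)[0]
    H,W=w.shape
    C=[c for c in C if len(c)>8 and c[:,0].min()>1 and c[:,0,0].max()<W-2 and c[:,0,1].max()<H-2]
    c=max(C,key=cv2.contourArea);e=cv2.fitEllipse(c)
    return (np.array(e[0])+.5)/s-.5+[x0,y0],np.array(e[1])/s
def greens(im,amin=100):
    h=cv2.cvtColor(im["pixels"],cv2.COLOR_RGB2HSV)
    m=cv2.inRange(h,(45,120,50),(80,255,255));m=cv2.morphologyEx(m,cv2.MORPH_CLOSE,np.ones((5,5)))
    C=cv2.findContours(m,cv2.RETR_EXTERNAL,cv2.CHAIN_APPROX_NONE)[0];o=[]
    for c in C:
        if cv2.contourArea(c)>amin:
            q=cv2.approxPolyDP(cv2.convexHull(c),0.08*cv2.arcLength(c,True),True)[:,0].astype(float)
            if len(q)==4:   # crossing of diagonals
                a,b,c2,d=[np.r_[p,1] for p in q];x=np.cross(np.cross(a,c2),np.cross(b,d));o.append(x[:2]/x[2])
    return o
E
python3 - <<'E'
from h import *
np.set_printoptions(precision=1,suppress=True)
T,S=grab("top"),grab("side")
for n,a,b in((26,(401,270),(304,358)),(37,(154,263),(179,170)),(48,(328,258),(264,277)),(60,(229,272),(198,213))):
    (p,e),(q,f)=hub(T,a),hub(S,b,14 if n<40 else 18); print(n,p,e,q,f,tri([T,S],[p,q]),onz(T,[p],40)[0],onz(S,[q],40)[0])
gt=sorted([g for g in greens(T,300) if 190<g[0]<340],key=lambda g:g[0]);gs=sorted([g for g in greens(S,200) if g[0]>220],key=lambda g:g[0])
for p,q in zip(gt,gs): print(p,q,tri([T,S],[p,q]),onz(T,[p],6)[0],onz(S,[q],6)[0])
h=cv2.cvtColor(T["pixels"],cv2.COLOR_RGB2HSV);m=cv2.inRange(h,(0,150,60),(8,255,255));m[:150]=0;m[:,400:]=0
v,u=np.nonzero(m);print(u.mean(),v.mean(),onz(T,[(u.mean(),v.mean())],27))
E
```

```text
Traceback (most recent call last):
  File "h.py", line 28, in hub
    c=max(C,key=cv2.contourArea);e=cv2.fitEllipse(c)
ValueError: max() iterable argument is empty
```

```bash
sed -i 's/    C=cv2.findContours((w>t).*/    C,hi=cv2.findContours((w>t).astype(np.uint8),cv2.RETR_CCOMP,cv2.CHAIN_APPROX_NONE);C=[c for c,k in zip(C,hi[0]) if k[3]<0]/' h.py
cat > m.py <<'E'
from h import *
np.set_printoptions(precision=1,suppress=True)
T,S=grab("top"),grab("side")
for n,a,b in((26,(401,270),(304,358)),(37,(154,263),(179,170)),(48,(328,258),(264,277)),(60,(229,272),(198,213))):
  try:
    (p,e),(q,f)=hub(T,a),hub(S,b,14 if n<40 else 18); print(n,p,e,q,f,tri([T,S],[p,q]),onz(T,[p],40)[0],onz(S,[q],40)[0])
  except ValueError as x: print(n,x)
gt=sorted([g for g in greens(T,300) if 190<g[0]<340],key=lambda g:g[0]);gs=sorted([g for g in greens(S,200) if g[0]>220],key=lambda g:g[0])
for p,q in zip(gt,gs): print(p,q,tri([T,S],[p,q]),onz(T,[p],6)[0],onz(S,[q],6)[0])
h=cv2.cvtColor(T["pixels"],cv2.COLOR_RGB2HSV);m=cv2.inRange(h,(0,150,60),(8,255,255));m[:150]=0;m[:,400:]=0
v,u=np.nonzero(m);print(u.mean(),v.mean(),onz(T,[(u.mean(),v.mean())],27))
E
python3 m.py
```

```text
26 max() iterable argument is empty
37 max() iterable argument is empty
48 [328.1 257.8] [17.3 17.5] [263.8 278.5] [17.3 22.4] (array([459.8, -99.6,  42.9]), [np.float64(0.5064529288064745), np.float64(0.5064529288066056)]) [459.5 -99.7  40. ] [461.4 -97.5  40. ]
60 [228.4 272.9] [21.5 21.9] [196.5 213.4] [15.4 24. ] (array([427.4, 102.5,  42.9]), [np.float64(0.545296541153222), np.float64(0.5452965411531293)]) [427.  102.9  40. ] [428.9 105.7  40. ]
[203.  193.5] [260.7 183. ] (array([598.9, 166.6,   8.1]), [np.float64(0.0018040254608528926), np.float64(0.0018040254606758225)]) [599.4 166.9   6. ] [600.2 169.    6. ]
[243.5 192. ] [284.2 203.5] (array([603.6,  77.9,  11.2]), [np.float64(1.3354179339874535), np.float64(1.3354179339876084)]) [603.5  78.9   6. ] [608.2  83.    6. ]
[283.8 188.7] [309.5 227.9] (array([610.3,  -8.2,   9.9]), [np.float64(0.23433723675753085), np.float64(0.23433723675767082)]) [611.5  -8.4   6. ] [612.6  -4.8   6. ]
[323.5 186. ] [340.6 255.1] (array([618.7, -95. ,   8.2]), [np.float64(1.0364766396968346), np.float64(1.0364766396966236)]) [618.2 -94.7   6. ] [621.2 -93.6   6. ]
353.7672955974843 182.8679245283019 [[ 620.6 -157.4   27. ]]
```

```bash
python3 - <<'E'
from h import *
np.set_printoptions(precision=1,suppress=True)
T,S=grab("top"),grab("side")
out=[]
for im,b in((T,(401,270)),(T,(154,263)),(S,(304,358)),(S,(179,170))):
    w=im["pixels"][b[1]-20:b[1]+21,b[0]-24:b[0]+25]; out.append(cv2.resize(w,(390,300),interpolation=cv2.INTER_NEAREST))
o=np.vstack([np.hstack(out[:2]),np.hstack(out[2:])]);cv2.imwrite("pics/crop.png",o[:,:,::-1])
for th in(110,130,150,170):
  for im,b in((T,(401,270)),(T,(154,263)),(S,(304,358)),(S,(179,170))):
    g=cv2.cvtColor(im["pixels"],cv2.COLOR_RGB2GRAY);n,l,s,c=cv2.connectedComponentsWithStats((g>th).astype(np.uint8))
    k=[i for i in range(1,n) if s[i,4]<400 and np.hypot(*(c[i]-b))<9]; print(th,b,[(c[i],s[i,4]) for i in k])
E
```

```text
110 (401, 270) [(array([402.7, 269. ]), np.int32(57))]
110 (154, 263) [(array([153. , 262.4]), np.int32(111))]
110 (304, 358) []
110 (179, 170) []
130 (401, 270) [(array([402.6, 268.9]), np.int32(47))]
130 (154, 263) [(array([153.2, 262.4]), np.int32(91))]
130 (304, 358) [(array([303.8, 357.9]), np.int32(112))]
130 (179, 170) []
150 (401, 270) [(array([402.5, 269. ]), np.int32(22))]
150 (154, 263) [(array([153.1, 262.1]), np.int32(53))]
150 (304, 358) [(array([303.9, 358.1]), np.int32(88))]
150 (179, 170) [(array([184., 164.]), np.int32(1)), (array([180.6, 169.6]), np.int32(16)), (array([174. , 169.8]), np.int32(10))]
170 (401, 270) []
170 (154, 263) []
170 (304, 358) [(array([304.5, 358.4]), np.int32(30)), (array([302., 354.]), np.int32(1))]
170 (179, 170) []
```

View pics/crop.png

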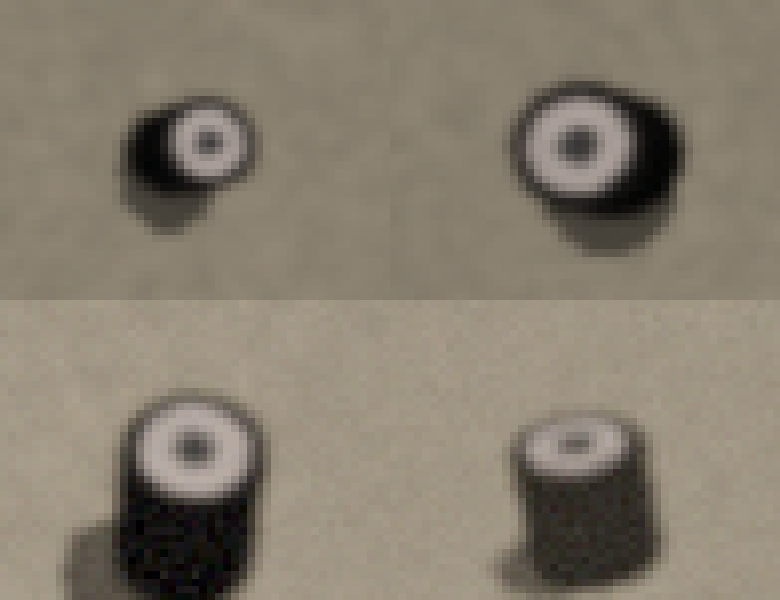

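The crop confirms the hub centres: 26 at top (402.6,269) and side (304,358), and 37 at top (153.1,262.3) and side (178,169).

```bash
cat >> h.py <<'E'
from scipy.spatial.transform import Rotation as Ro
def go(x,y,z,yaw=1.6425):
    s=read_state();R=Ro.from_euler("xyz",s["tool_rot"]);G=Ro.from_euler("xyz",[np.pi,0,yaw])
    d=R.inv().apply(np.array([x,y,z])-s["eef_pos"])/10;a=(R.inv()*G).as_rotvec()
    print("d cm",d.round(2),"a",a.round(3),"at",s["eef_pos"].round(1),s["tool_rot"].round(3),"w",round(s["width"],1),"t",round(s["clock"],2))
E
python3 - <<'E'
from h import *
np.set_printoptions(precision=1,suppress=True)
T,S=grab("top"),grab("side")
for p,q in(((402.6,269),(303.9,358)),((153.1,262.3),(178,169))): print(tri([T,S],[p,q]),onz(T,[p],40)[0],onz(S,[q],40)[0])
go(435,-255,160)
E
```

```text
(array([ 438. , -251. ,   43.2]), [np.float64(0.5306791762609135), np.float64(0.5306791762609457)]) [ 437.7 -251.6   40. ] [ 439.6 -249.7   40. ]
(array([447.2, 256.7,  44. ]), [np.float64(0.8460662073550566), np.float64(0.8460662073550372)]) [446.7 258.   40. ] [449.6 262.3  40. ]
d cm [ 33.7 -27.5   7.1] a [-0.  -0.  -1.3] at [ 196.9 -619.4  231.3] [-3.1 -0.   0.3] w 85.5 t 0.55
```

Call:
send_rows([
  {"dx":4,"dy":-3,"az":-0.14},
  {"dx":8,"dy":-6.5,"dz":1,"az":-0.28},
  {"dx":12,"dy":-10,"dz":2,"az":-0.42},
  {"dx":16,"dy":-13,"dz":3,"az":-0.56},
  {"dx":20,"dy":-16.5,"dz":4,"az":-0.7},
  {"dx":24,"dy":-20,"dz":5,"az":-0.84},
  {"dx":28,"dy":-23,"dz":6,"az":-0.98},
  {"dx":31,"dy":-25.5,"dz":6.5,"az":-1.12},
  {"dx":33,"dy":-27,"dz":7,"az":-1.25},
  {"dx":33.7,"dy":-27.5,"dz":7.1,"az":-1.335},
])

```text
invalid input at $.series[0]: expected keys ax, ay, az, dx, dy, dz, hand
```

```bash
python3 - <<'E'
from h import *
im=grab("wrist","w1"); go(438,-251.5,160); print(-im["R"].T@im["t"].ravel(), im["R"])
E
```

```text
d cm [ 34.12 -27.77   7.13] a [ 0.     0.    -1.335] at [ 196.9 -619.5  231.3] [ 3.142 -0.     0.308] w 85.8 t 0.6
[ 270.26397987 -596.05486832  374.93698579] [[ 3.03033847e-01 -9.52979587e-01 -6.27997309e-04]
 [-9.08920931e-01 -2.89221756e-01  3.00355650e-01]
 [-2.86414433e-01 -9.04471282e-02 -9.53827075e-01]]
```

View pics/w1.png

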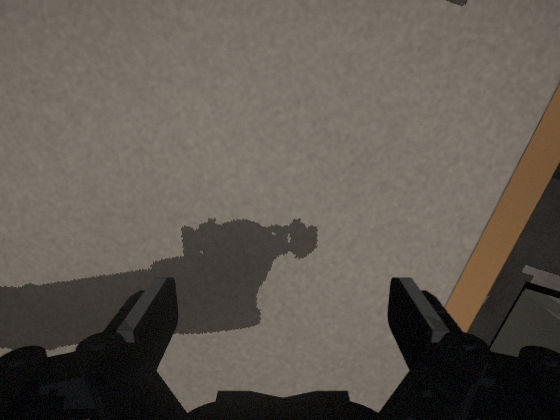

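The wrist view shows bare bench with the fingers at the lower left and right. The move was refused because every row needs all the keys, so I'm resending it.

Call:
send_rows([
  {"ax":0,"ay":0,"hand":0,"dx":4,"dy":-3,"dz":0,"az":-0.14},
  {"ax":0,"ay":0,"hand":0,"dx":8,"dy":-6.5,"dz":1,"az":-0.28},
  {"ax":0,"ay":0,"hand":0,"dx":12,"dy":-10,"dz":2,"az":-0.42},
  {"ax":0,"ay":0,"hand":0,"dx":16,"dy":-13,"dz":3,"az":-0.56},
  {"ax":0,"ay":0,"hand":0,"dx":20,"dy":-16.5,"dz":4,"az":-0.7},
  {"ax":0,"ay":0,"hand":0,"dx":24,"dy":-20,"dz":5,"az":-0.84},
  {"ax":0,"ay":0,"hand":0,"dx":28,"dy":-23,"dz":6,"az":-0.98},
  {"ax":0,"ay":0,"hand":0,"dx":31,"dy":-25.5,"dz":6.5,"az":-1.12},
  {"ax":0,"ay":0,"hand":0,"dx":33,"dy":-27,"dz":7,"az":-1.25},
  {"ax":0,"ay":0,"hand":0,"dx":34.1,"dy":-27.8,"dz":7.1,"az":-1.335},
])

```text
clock: 1.6
eef_pos: [439.9, -247.2, 160.1]
tool_rot: [3.14, -0.002, 1.653]
force: [-0.1, -0.1, -0.2]
width: 85.6
gripper_force: 0.0
```

```bash
python3 - <<'E'
from h import *
im=grab("wrist","w2"); go(438,-251.5,110); print(read_state()["qpos"].round(2))
E
```

```text
d cm [-0.47 -0.33  5.02] a [ 0.002 -0.002  0.014] at [ 440.8 -246.6  160.3] [ 3.139e+00 -2.000e-03  1.656e+00] w 85.5 t 1.65
[ 0.68  0.54 -0.32  1.98  0.27  0.65  0.27]
```

View pics/w2.png

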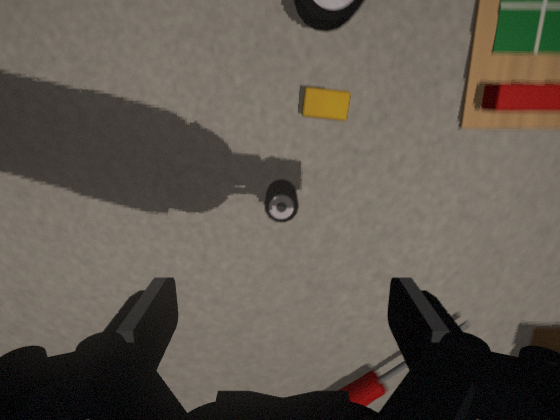

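The wrist view shows the 26 hub at about (282,207), the yellow block at (326,103) and the red stop at (530,97).

```bash
cat >> h.py <<'E'
def whub(seed,z=40,r=24):
    im=grab("wrist");p,e=hub(im,seed,r);o=onz(im,[p],z)[0];print("hub",p.round(1),e.round(1),o.round(1));return im,p,o
E
python3 - <<'E'
from h import *
im,p,o=whub((282,207)); T=grab("top");print(tri([im,T],[p,(402.6,269)])); go(o[0],o[1],110)
E
```

```text
hub [278.9 211.9] [16.5 23.3] [ 439.  -252.5   40. ]
(array([ 438.49441958, -253.03113095,   36.59731307]), [np.float64(0.7889032242090669), np.float64(0.7889032242088914)])
d cm [-0.18  0.08  5.04] a [0. 0. 0.] at [ 438.1 -250.8  160.4] [3.141 0.    1.643] w 85.8 t 1.75
```

Call:
send_rows([
  {"ax":0,"ay":0,"az":0,"dx":-0.15,"dy":0.05,"dz":3,"hand":0},
  {"ax":0,"ay":0,"az":0,"dx":-0.15,"dy":0.05,"dz":6.5,"hand":0},
  {"ax":0,"ay":0,"az":0,"dx":-0.15,"dy":0.05,"dz":10,"hand":0},
  {"ax":0,"ay":0,"az":0,"dx":-0.15,"dy":0.05,"dz":12.5,"hand":0},
  {"ax":0,"ay":0,"az":0,"dx":-0.15,"dy":0.05,"dz":14.3,"hand":0},
  {"ax":0,"ay":0,"az":0,"dx":-0.15,"dy":0.05,"dz":15.1,"hand":0},
  {"ax":0,"ay":0,"az":0,"dx":-0.15,"dy":0.05,"dz":15.1,"hand":0},
  {"ax":0,"ay":0,"az":0,"dx":-0.15,"dy":0.05,"dz":15.1,"hand":0.4},
  {"ax":0,"ay":0,"az":0,"dx":-0.15,"dy":0.05,"dz":15.1,"hand":0.6},
  {"ax":0,"ay":0,"az":0,"dx":-0.15,"dy":0.05,"dz":15.1,"hand":1},
])

```text
clock: 2.75
eef_pos: [438.9, -253.2, 10.3]
tool_rot: [3.14, 0.001, 1.642]
force: [-0.4, 1.1, -0.3]
width: 44.3
gripper_force: 0.0
```

Call:
send_rows([
  {"ax":0,"ay":0,"az":0,"dx":0,"dy":0,"dz":0,"hand":1},
  {"ax":0,"ay":0,"az":0,"dx":0,"dy":0,"dz":0,"hand":1},
  {"ax":0,"ay":0,"az":0,"dx":0,"dy":0,"dz":0,"hand":1},
  {"ax":0,"ay":0,"az":0,"dx":0,"dy":0,"dz":0,"hand":1},
  {"ax":0,"ay":0,"az":0,"dx":0,"dy":0,"dz":0,"hand":1},
])

```text
clock: 3.25
eef_pos: [438.7, -252.9, 10.2]
tool_rot: [3.141, 0.001, 1.643]
force: [-1.0, -0.1, 5.4]
width: 24.6
gripper_force: 58.6
```

```bash
python3 - <<'E'
from h import *
go(618.2,-95.5,40); print(read_state()["force"])
im=grab("wrist","w3")
E
```

```text
d cm [14.41 19.04 -2.98] a [0.001 0.001 0.   ] at [ 438.7 -252.9   10.2] [3.141e+00 1.000e-03 1.643e+00] w 24.6 t 3.25
[-1.04023276 -0.14521547  5.41222591]
```

View pics/w3.png

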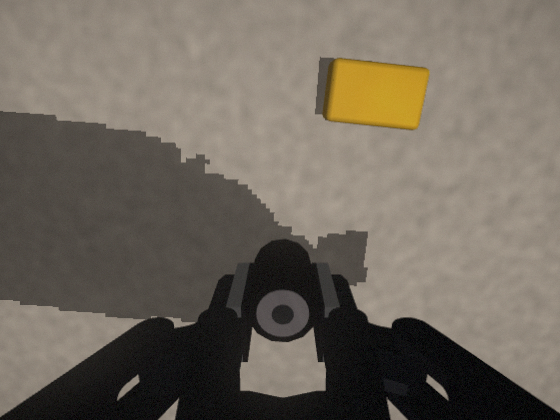

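The wrist view shows wheel 26 gripped upright between the pads, hub at (282,313), with the yellow block clear at (377,93). Next I lift and carry it.

```bash
python3 - <<'E'
from h import *
whub((282,313),40,30); go(618.2,-95,45)
E
```

```text
hub [282.2 313. ] [46.3 52.4] [ 438.6 -249.8   40. ]
d cm [14.46 19.04 -3.48] a [0.001 0.001 0.   ] at [ 438.7 -252.9   10.2] [3.141e+00 1.000e-03 1.643e+00] w 24.5 t 3.35
```

Call:
send_rows([
  {"ax":0,"ay":0,"az":0,"dx":0,"dy":0,"dz":-1,"hand":1},
  {"ax":0,"ay":0,"az":0,"dx":0,"dy":0,"dz":-2.5,"hand":1},
  {"ax":0,"ay":0,"az":0,"dx":0.5,"dy":1,"dz":-3.5,"hand":1},
  {"ax":0,"ay":0,"az":0,"dx":2,"dy":3,"dz":-3.5,"hand":1},
  {"ax":0,"ay":0,"az":0,"dx":4,"dy":6,"dz":-3.5,"hand":1},
  {"ax":0,"ay":0,"az":0,"dx":6.5,"dy":9,"dz":-3.5,"hand":1},
  {"ax":0,"ay":0,"az":0,"dx":9,"dy":12,"dz":-3.5,"hand":1},
  {"ax":0,"ay":0,"az":0,"dx":11.5,"dy":15,"dz":-3.5,"hand":1},
  {"ax":0,"ay":0,"az":0,"dx":13.5,"dy":17.5,"dz":-3.5,"hand":1},
  {"ax":0,"ay":0,"az":0,"dx":14.4,"dy":19,"dz":-3.5,"hand":1},
])

```text
clock: 4.35
eef_pos: [619.8, -91.3, 45.2]
tool_rot: [3.139, -0.002, 1.647]
force: [0.0, -0.1, 0.1]
width: 24.1
gripper_force: 58.9
```

Call:
send_rows([
  {"ax":0,"ay":0,"az":0,"dx":0,"dy":0,"dz":0,"hand":1},
  {"ax":0,"ay":0,"az":0,"dx":0,"dy":0,"dz":0,"hand":1},
])

```text
clock: 4.55
eef_pos: [616.6, -95.9, 44.5]
tool_rot: [-3.14, 0.001, 1.643]
force: [-0.8, -0.8, -0.7]
width: 24.4
gripper_force: 58.9
```

```bash
python3 - <<'E'
from h import *
im=grab("wrist","w4"); T=grab("top"); go(618.2,-95,16); print([(g.round(),onz(im,[g],6)[0].round(1)) for g in greens(im)]); print([(g.round(),onz(T,[g],6)[0].round(1)) for g in greens(T) if g[1]>150])
E
```

```text
d cm [0.21 0.25 2.83] a [-0.002  0.001 -0.002] at [615.9 -97.2  44.3] [-3.140e+00  1.000e-03  1.641e+00] w 24.7 t 4.65
[(array([319., 211.]), array([634.6, -74.4,   6. ])), (array([254., 211.]), array([600.6, -76.9,   6. ])), (array([323., 102.]), array([630.6, -19.9,   6. ])), (array([253., 103.]), array([597. , -22.6,   6. ])), (array([325.,  30.]), array([628.3,  11.3,   6. ])), (array([251.,  31.]), array([594.7,   8.6,   6. ]))]
[(array([202., 194.]), array([598.3, 167.9,   6. ])), (array([243., 191.]), array([605.1,  79.5,   6. ])), (array([283., 189.]), array([610.3,  -7.3,   6. ])), (array([314., 184.]), array([622.3, -74.2,   6. ]))]
```

View pics/w4.png

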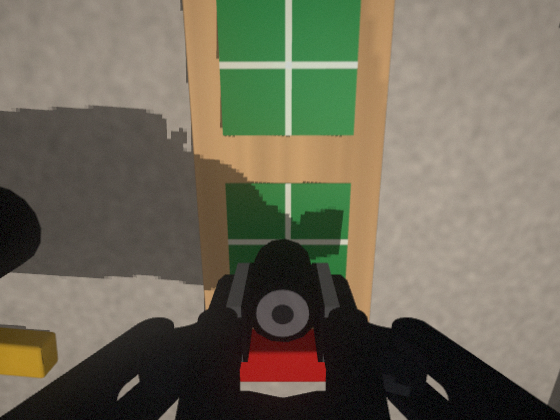

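The wrist view shows the cross of the end mark at (288,242), the next cross at (288,65), and the hub of the held wheel at (282,313). The red stop sits just behind it.

```bash
python3 - <<'E'
from h import *
im=grab("wrist"); z=read_state()["eef_pos"][2]
print(onz(im,[(288,242),(288,65)],6).round(1), onz(im,[(282.2,313)],40+z-10.2).round(1)); go(618.2,-95,16)
E
```

```text
[[618.8 -94.3   6. ]
 [612.2  -5.9   6. ]] [[615.9 -94.1  74.2]]
d cm [0.21 0.23 2.84] a [-0.002  0.001 -0.002] at [616.1 -97.2  44.4] [-3.140e+00  1.000e-03  1.641e+00] w 24.4 t 4.7
```

Call:
send_rows([
  {"ax":0,"ay":0,"az":0,"dx":-0.05,"dy":0.27,"dz":0.5,"hand":1},
  {"ax":0,"ay":0,"az":0,"dx":-0.05,"dy":0.27,"dz":1.2,"hand":1},
  {"ax":0,"ay":0,"az":0,"dx":-0.05,"dy":0.27,"dz":1.9,"hand":1},
  {"ax":0,"ay":0,"az":0,"dx":-0.05,"dy":0.27,"dz":2.4,"hand":1},
  {"ax":0,"ay":0,"az":0,"dx":-0.05,"dy":0.27,"dz":2.7,"hand":1},
  {"ax":0,"ay":0,"az":0,"dx":-0.05,"dy":0.27,"dz":2.8,"hand":1},
  {"ax":0,"ay":0,"az":0,"dx":-0.05,"dy":0.27,"dz":2.8,"hand":1},
  {"ax":0,"ay":0,"az":0,"dx":-0.05,"dy":0.27,"dz":2.8,"hand":1},
])

```text
clock: 5.5
eef_pos: [620.4, -95.7, 16.5]
tool_rot: [3.141, 0.0, 1.643]
force: [0.7, -0.4, -0.4]
width: 24.2
gripper_force: 58.9
```

Call:
send_rows([
  {"ax":0,"ay":0,"az":0,"dx":0,"dy":0,"dz":0.05,"hand":1},
  {"ax":0,"ay":0,"az":0,"dx":0,"dy":0,"dz":0.05,"hand":1},
])

```text
clock: 5.7
eef_pos: [620.4, -95.7, 16.0]
tool_rot: [3.141, 0.0, 1.643]
force: [0.5, -0.4, -0.3]
width: 24.6
gripper_force: 58.9
```

Call:
send_rows([
  {"ax":0,"ay":0,"az":0,"dx":0,"dy":0,"dz":0,"hand":0.5},
  {"ax":0,"ay":0,"az":0,"dx":0,"dy":0,"dz":0,"hand":0.2},
  {"ax":0,"ay":0,"az":0,"dx":0,"dy":0,"dz":0,"hand":0},
  {"ax":0,"ay":0,"az":0,"dx":0,"dy":0,"dz":0,"hand":0},
  {"ax":0,"ay":0,"az":0,"dx":0,"dy":0,"dz":0,"hand":0},
  {"ax":0,"ay":0,"az":0,"dx":0,"dy":0,"dz":0,"hand":0},
])

```text
clock: 6.3
eef_pos: [620.2, -95.7, 15.8]
tool_rot: [3.142, 0.0, 1.643]
force: [0.5, 0.9, 0.5]
width: 85.4
gripper_force: 0.0
```

```bash
python3 - <<'E'
from h import *
whub((282,313),45,30); go(460,-99.5,100)
im=grab("wrist","w5"); T=grab("top"); print(hub(T,(326,186),12) if 0 else "")
E
```

```text
hub [282.4 312. ] [46.  52.1] [620.2 -92.6  45. ]
d cm [  0.77 -16.01  -8.42] a [ 0. -0.  0.] at [620.2 -95.7  15.8] [ 3.142 -0.     1.643] w 85.7 t 6.35
```

View pics/w5.png

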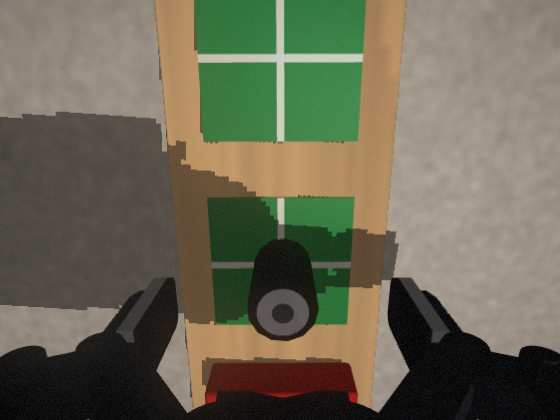

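Wheel 26 is standing released on the end mark, hub at (282,312), with the cross at about (280,265) behind it.

```bash
python3 - <<'E'
from h import *
im=grab("wrist"); print(onz(im,[(280.5,265),(280.5,58)],6).round(1)); go(460,-99.5,100)
E
```

```text
[[619.3 -92.9   6. ]
 [613.1  -4.4   6. ]]
d cm [  0.77 -16.    -8.42] a [0. 0. 0.] at [620.2 -95.7  15.8] [3.142 0.    1.643] w 85.3 t 6.5
```

Call:
send_rows([
  {"ax":0,"ay":0,"az":0,"dx":0,"dy":0,"dz":-1.5,"hand":0},
  {"ax":0,"ay":0,"az":0,"dx":0,"dy":0,"dz":-4,"hand":0},
  {"ax":0,"ay":0,"az":0,"dx":0,"dy":0,"dz":-7,"hand":0},
  {"ax":0,"ay":0,"az":0,"dx":0,"dy":-1,"dz":-9,"hand":0},
  {"ax":0,"ay":0,"az":0,"dx":0.2,"dy":-4,"dz":-9.5,"hand":0},
  {"ax":0,"ay":0,"az":0,"dx":0.4,"dy":-8,"dz":-9.5,"hand":0},
  {"ax":0,"ay":0,"az":0,"dx":0.6,"dy":-12,"dz":-9.5,"hand":0},
  {"ax":0,"ay":0,"az":0,"dx":0.7,"dy":-15,"dz":-9,"hand":0},
  {"ax":0,"ay":0,"az":0,"dx":0.8,"dy":-16,"dz":-8.4,"hand":0},
  {"ax":0,"ay":0,"az":0,"dx":0.8,"dy":-16,"dz":-8.4,"hand":0},
])

```text
clock: 7.5
eef_pos: [458.1, -99.4, 100.4]
tool_rot: [-3.14, 0.0, 1.642]
force: [-0.4, 0.4, 0.1]
width: 85.4
gripper_force: 0.0
```

Call:
send_rows([
  {"ax":0,"ay":0,"az":0,"dx":0,"dy":0,"dz":0,"hand":0},
  {"ax":0,"ay":0,"az":0,"dx":0,"dy":0,"dz":0,"hand":0},
])

```text
clock: 7.7
eef_pos: [462.0, -99.2, 100.5]
tool_rot: [3.139, 0.0, 1.643]
force: [-0.6, -0.3, 0.7]
width: 85.5
gripper_force: 0.0
```

```bash
python3 - <<'E'
from h import *
c=grab("wrist"); uv=cv2.projectPoints(np.array([[460,-99.5,40.]]),cv2.Rodrigues(c["R"])[0],c["t"].astype(float),c["mtx"].astype(float),np.array([c["k1"],0,0,0,0]))[0].ravel()
print(uv); _,_,o=whub(uv,40,40); go(o[0],o[1],6)
E
```

```text
[278.54762321 232.54528158]
hub [281.2 248.5] [15.4 50.9] [ 462.1 -109.6   40. ]
d cm [-1.05 -0.02  9.41] a [0.002 0.    0.   ] at [461.4 -99.1 100.1] [3.14  0.    1.643] w 85.3 t 7.8
```

```bash
cat >> h.py <<'E'
def hub(im,seed,r=16):
    g=cv2.cvtColor(im["pixels"],cv2.COLOR_RGB2GRAY);best=None
    x0,y0=max(0,int(seed[0])-r),max(0,int(seed[1])-r);w=g[y0:y0+2*r+1,x0:x0+2*r+1]
    w=cv2.resize(w,None,fx=4,fy=4,interpolation=cv2.INTER_CUBIC);H,W=w.shape
    for t in range(30,140,5):
        C,hi=cv2.findContours((w>t).astype(np.uint8),cv2.RETR_CCOMP,cv2.CHAIN_APPROX_NONE)
        for c,k in zip(C,hi[0] if hi is not None else []):
            if k[3]>=0 or len(c)<80 or c.min()<2 or c[:,0,0].max()>W-3 or c[:,0,1].max()>H-3: continue
            e=cv2.fitEllipse(c);q=cv2.contourArea(c)/(np.pi/4*e[1][0]*e[1][1]);q=abs(1-q)+.5*(1-e[1][0]/e[1][1])
            if best is None or q<best[0]: best=(q,(np.array(e[0])+.5)/4-.5+[x0,y0],np.array(e[1])/4)
    return best[1:]
E
python3 - <<'E'
from h import *
_,_,o=whub((278,235),40,45); go(o[0],o[1],6); grab("wrist","w6")
E
```

```text
hub [280.8 229.8] [55.1 57.2] [460.6 -97.5  40. ]
d cm [ 0.17 -0.05  9.4 ] a [0.001 0.    0.001] at [461.  -99.1 100. ] [3.14  0.    1.643] w 85.4 t 7.85
```

View pics/w6.png

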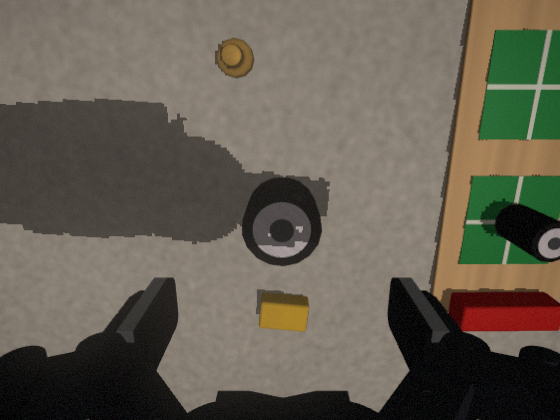

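The wrist view shows the 48 hub at (281,230), with fingers clear on both sides and the yellow block at (284,312) low between them.

Call:
send_rows([
  {"ax":0,"ay":0,"az":0,"dx":0.05,"dy":-0.05,"dz":2,"hand":0},
  {"ax":0,"ay":0,"az":0,"dx":0.05,"dy":-0.05,"dz":4.5,"hand":0},
  {"ax":0,"ay":0,"az":0,"dx":0.05,"dy":-0.05,"dz":7,"hand":0},
  {"ax":0,"ay":0,"az":0,"dx":0.05,"dy":-0.05,"dz":8.7,"hand":0},
  {"ax":0,"ay":0,"az":0,"dx":0.05,"dy":-0.05,"dz":9.3,"hand":0},
  {"ax":0,"ay":0,"az":0,"dx":0.05,"dy":-0.05,"dz":9.3,"hand":0},
  {"ax":0,"ay":0,"az":0,"dx":0.05,"dy":-0.05,"dz":9.3,"hand":0.3},
  {"ax":0,"ay":0,"az":0,"dx":0.05,"dy":-0.05,"dz":9.3,"hand":0.5},
  {"ax":0,"ay":0,"az":0,"dx":0.05,"dy":-0.05,"dz":9.3,"hand":1},
  {"ax":0,"ay":0,"az":0,"dx":0.05,"dy":-0.05,"dz":9.3,"hand":1},
])

```text
clock: 8.9
eef_pos: [460.2, -98.9, 7.7]
tool_rot: [3.14, 0.001, 1.643]
force: [0.4, 0.4, 5.0]
width: 46.5
gripper_force: 61.2
```

Call:
send_rows([
  {"ax":0,"ay":0,"az":0,"dx":0,"dy":0,"dz":0,"hand":1},
  {"ax":0,"ay":0,"az":0,"dx":0,"dy":0,"dz":0,"hand":1},
  {"ax":0,"ay":0,"az":0,"dx":0,"dy":0,"dz":0,"hand":1},
])

```text
clock: 9.2
eef_pos: [460.2, -98.8, 7.8]
tool_rot: [3.14, 0.001, 1.643]
force: [-1.1, 0.7, 5.4]
width: 46.7
gripper_force: 61.2
```

```bash
python3 - <<'E'
from h import *
whub((282,313),40,60); go(605.5,80,42)
E
```

```text
hub [282.2 320.9] [87.4 99.5] [460.2 -97.4  40. ]
d cm [16.79 15.78 -3.41] a [0.002 0.001 0.   ] at [460.2 -98.8   7.7] [3.140e+00 1.000e-03 1.643e+00] w 46.4 t 9.25
```

Call:
send_rows([
  {"ax":0,"ay":0,"az":0,"dx":0,"dy":0,"dz":-1,"hand":1},
  {"ax":0,"ay":0,"az":0,"dx":0,"dy":0,"dz":-2.5,"hand":1},
  {"ax":0,"ay":0,"az":0,"dx":1,"dy":1,"dz":-3.5,"hand":1},
  {"ax":0,"ay":0,"az":0,"dx":3,"dy":3,"dz":-3.5,"hand":1},
  {"ax":0,"ay":0,"az":0,"dx":6,"dy":5.5,"dz":-3.5,"hand":1},
  {"ax":0,"ay":0,"az":0,"dx":9,"dy":8.5,"dz":-3.5,"hand":1},
  {"ax":0,"ay":0,"az":0,"dx":12,"dy":11,"dz":-3.5,"hand":1},
  {"ax":0,"ay":0,"az":0,"dx":14.5,"dy":13.5,"dz":-3.5,"hand":1},
  {"ax":0,"ay":0,"az":0,"dx":16,"dy":15,"dz":-3.5,"hand":1},
  {"ax":0,"ay":0,"az":0,"dx":16.7,"dy":15.8,"dz":-3.5,"hand":1},
])

```text
clock: 10.25
eef_pos: [606.0, 82.0, 42.5]
tool_rot: [3.14, -0.002, 1.645]
force: [-0.4, -0.2, -1.9]
width: 46.5
gripper_force: 62.0
```

Call:
send_rows([
  {"ax":0,"ay":0,"az":0,"dx":0,"dy":0,"dz":0,"hand":1},
  {"ax":0,"ay":0,"az":0,"dx":0,"dy":0,"dz":0,"hand":1},
  {"ax":0,"ay":0,"az":0,"dx":0,"dy":0,"dz":0,"hand":1},
  {"ax":0,"ay":0,"az":0,"dx":0,"dy":0,"dz":0,"hand":1},
])

```text
clock: 10.65
eef_pos: [604.4, 77.6, 41.8]
tool_rot: [-3.141, 0.001, 1.641]
force: [0.5, 0.3, -1.4]
width: 46.2
gripper_force: 62.0
```

```bash
python3 - <<'E'
from h import *
im=grab("wrist","w7"); z=read_state()["eef_pos"][2]; whub((282,321),40+z-7.7,60); go(605.5,80,13.5)
E
```

```text
hub [282.1 320.8] [87.5 99.5] [604.6  79.4  74.1]
d cm [0.17 0.09 2.84] a [-0.     0.    -0.001] at [604.7  78.3  41.9] [-3.141  0.     1.642] w 46.4 t 10.75
```

View pics/w7.png

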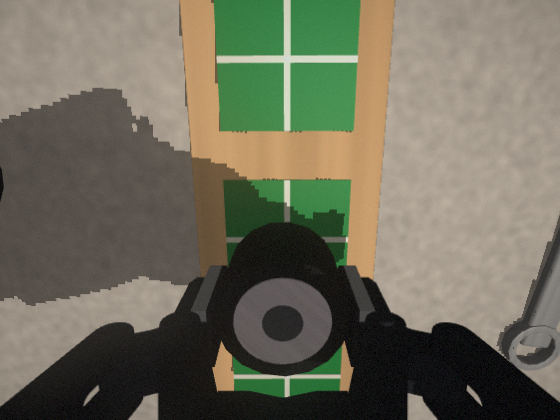

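The wrist view shows the target cross at (287,240), the next at (287,59), the previous at (287,377), and the hub of the held 48 wheel at (282,321).

```bash
python3 - <<'E'
from h import *
im=grab("wrist"); z=read_state()["eef_pos"][2]; print(onz(im,[(287,240),(287,59),(287,377)],6).round(1)); whub((282,321),40+z-7.7,60); go(605.5,80,13.5)
E
```

```text
[[607.   83.3   6. ]
 [600.3 171.8   6. ]
 [613.6  -5.3   6. ]]
hub [282.1 320.9] [87.6 99.5] [604.9  80.   74.2]
d cm [0.12 0.07 2.84] a [-0.  0. -0.] at [604.9  78.7  41.9] [-3.141  0.     1.642] w 46.6 t 10.85
```

Call:
send_rows([
  {"ax":0,"ay":0,"az":0,"dx":0.28,"dy":0.22,"dz":0.5,"hand":1},
  {"ax":0,"ay":0,"az":0,"dx":0.28,"dy":0.22,"dz":1.2,"hand":1},
  {"ax":0,"ay":0,"az":0,"dx":0.28,"dy":0.22,"dz":1.9,"hand":1},
  {"ax":0,"ay":0,"az":0,"dx":0.28,"dy":0.22,"dz":2.4,"hand":1},
  {"ax":0,"ay":0,"az":0,"dx":0.28,"dy":0.22,"dz":2.7,"hand":1},
  {"ax":0,"ay":0,"az":0,"dx":0.28,"dy":0.22,"dz":2.85,"hand":1},
  {"ax":0,"ay":0,"az":0,"dx":0.28,"dy":0.22,"dz":2.85,"hand":1},
  {"ax":0,"ay":0,"az":0,"dx":0.28,"dy":0.22,"dz":2.85,"hand":1},
  {"ax":0,"ay":0,"az":0,"dx":0.28,"dy":0.22,"dz":2.85,"hand":1},
])

```text
clock: 11.75
eef_pos: [607.3, 82.2, 13.6]
tool_rot: [3.141, -0.0, 1.643]
force: [0.4, -0.2, -1.9]
width: 46.8
gripper_force: 62.1
```

Call:
send_rows([
  {"ax":0,"ay":0,"az":0,"dx":0,"dy":0,"dz":0,"hand":0.4},
  {"ax":0,"ay":0,"az":0,"dx":0,"dy":0,"dz":0,"hand":0.2},
  {"ax":0,"ay":0,"az":0,"dx":0,"dy":0,"dz":0,"hand":0},
  {"ax":0,"ay":0,"az":0,"dx":0,"dy":0,"dz":0,"hand":0},
  {"ax":0,"ay":0,"az":0,"dx":0,"dy":0,"dz":0,"hand":0},
  {"ax":0,"ay":0,"az":0,"dx":0,"dy":0,"dz":0,"hand":0},
])

```text
clock: 12.35
eef_pos: [607.2, 82.1, 13.4]
tool_rot: [3.141, 0.0, 1.643]
force: [0.6, -0.4, -0.1]
width: 85.4
gripper_force: 0.0
```

```bash
python3 - <<'E'
from h import *
whub((282,321),46,60); go(427,102.5,100)
E
```

```text
hub [282.5 320. ] [86.8 99.1] [607.2  84.2  46. ]
d cm [  3.33 -17.82  -8.67] a [0. 0. 0.] at [607.1  82.1  13.3] [3.142 0.    1.643] w 85.4 t 12.4
```

Call:
send_rows([
  {"ax":0,"ay":0,"az":0,"dx":0,"dy":0,"dz":-1.5,"hand":0},
  {"ax":0,"ay":0,"az":0,"dx":0,"dy":0,"dz":-4,"hand":0},
  {"ax":0,"ay":0,"az":0,"dx":0,"dy":0,"dz":-7,"hand":0},
  {"ax":0,"ay":0,"az":0,"dx":0.3,"dy":-1,"dz":-9,"hand":0},
  {"ax":0,"ay":0,"az":0,"dx":1,"dy":-4,"dz":-9.5,"hand":0},
  {"ax":0,"ay":0,"az":0,"dx":1.6,"dy":-8,"dz":-9.5,"hand":0},
  {"ax":0,"ay":0,"az":0,"dx":2.3,"dy":-12,"dz":-9.5,"hand":0},
  {"ax":0,"ay":0,"az":0,"dx":3,"dy":-15.5,"dz":-9,"hand":0},
  {"ax":0,"ay":0,"az":0,"dx":3.3,"dy":-17.5,"dz":-8.7,"hand":0},
  {"ax":0,"ay":0,"az":0,"dx":3.3,"dy":-17.8,"dz":-8.7,"hand":0},
])

```text
clock: 13.4
eef_pos: [424.4, 102.3, 101.1]
tool_rot: [-3.14, 0.001, 1.645]
force: [0.4, 0.2, -0.1]
width: 85.5
gripper_force: 0.0
```

Call:
send_rows([
  {"ax":0,"ay":0,"az":0,"dx":0,"dy":0,"dz":0,"hand":0},
  {"ax":0,"ay":0,"az":0,"dx":0,"dy":0,"dz":0,"hand":0},
  {"ax":0,"ay":0,"az":0,"dx":0,"dy":0,"dz":0,"hand":0},
  {"ax":0,"ay":0,"az":0,"dx":0,"dy":0,"dz":0,"hand":0},
])

```text
clock: 13.8
eef_pos: [428.2, 102.2, 100.3]
tool_rot: [3.141, -0.0, 1.642]
force: [-0.1, 0.1, -0.1]
width: 85.5
gripper_force: 0.0
```

```bash
python3 - <<'E'
from h import *
grab("wrist","w8");_,_,o=whub((280,230),40,52); go(o[0],o[1]-1,6)
E
```

```text
hub [282.8 226.8] [71.4 73.4] [428.1 105.7  40. ]
d cm [0.25 0.05 9.43] a [ 0. -0. -0.] at [427.7 102.2 100.3] [ 3.141 -0.     1.642] w 85.4 t 13.9
```

View pics/w8.png

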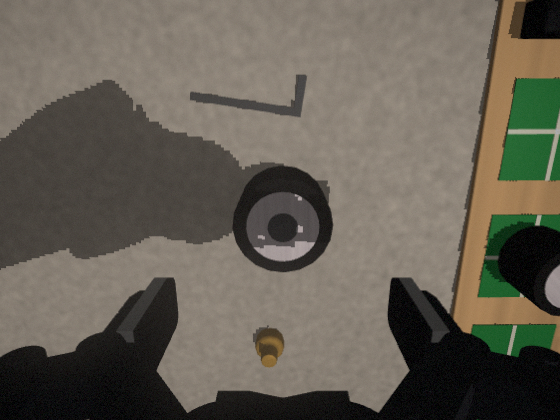

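The wrist view shows the 60 hub at (283,227), centred between the fingers with about 12 mm clear on each side.

Call:
send_rows([
  {"ax":0,"ay":0,"az":0,"dx":0.2,"dy":0.03,"dz":2,"hand":0},
  {"ax":0,"ay":0,"az":0,"dx":0.2,"dy":0.03,"dz":4.5,"hand":0},
  {"ax":0,"ay":0,"az":0,"dx":0.2,"dy":0.03,"dz":7,"hand":0},
  {"ax":0,"ay":0,"az":0,"dx":0.2,"dy":0.03,"dz":8.7,"hand":0},
  {"ax":0,"ay":0,"az":0,"dx":0.2,"dy":0.03,"dz":9.4,"hand":0},
  {"ax":0,"ay":0,"az":0,"dx":0.2,"dy":0.03,"dz":9.6,"hand":0},
  {"ax":0,"ay":0,"az":0,"dx":0.2,"dy":0.03,"dz":9.6,"hand":0},
  {"ax":0,"ay":0,"az":0,"dx":0.2,"dy":0.03,"dz":9.6,"hand":0.3},
  {"ax":0,"ay":0,"az":0,"dx":0.2,"dy":0.03,"dz":9.6,"hand":0.5},
  {"ax":0,"ay":0,"az":0,"dx":0.2,"dy":0.03,"dz":9.6,"hand":1},
])

```text
clock: 14.9
eef_pos: [427.9, 104.4, 5.3]
tool_rot: [3.14, 0.0, 1.643]
force: [-0.5, -0.0, 6.5]
width: 58.8
gripper_force: 63.5
```

Call:
send_rows([
  {"ax":0,"ay":0,"az":0,"dx":0,"dy":0,"dz":0,"hand":1},
  {"ax":0,"ay":0,"az":0,"dx":0,"dy":0,"dz":0,"hand":1},
  {"ax":0,"ay":0,"az":0,"dx":0,"dy":0,"dz":0,"hand":1},
])

```text
clock: 15.2
eef_pos: [427.9, 104.3, 5.3]
tool_rot: [3.14, 0.0, 1.643]
force: [0.3, -0.1, 6.8]
width: 58.9
gripper_force: 63.5
```

```bash
python3 - <<'E'
from h import *
whub((282,325),40,70); go(600.5,169,39)
E
```

```text
hub [282.2 324.5] [110.3 126.5] [427.9 106.   40. ]
d cm [ 5.21 17.69 -3.34] a [0.002 0.    0.   ] at [427.9 104.3   5.3] [3.14  0.    1.643] w 58.7 t 15.25
```

Call:
send_rows([
  {"ax":0,"ay":0,"az":0,"dx":0,"dy":0,"dz":-1,"hand":1},
  {"ax":0,"ay":0,"az":0,"dx":0.3,"dy":0,"dz":-2.5,"hand":1},
  {"ax":0,"ay":0,"az":0,"dx":1,"dy":1,"dz":-3.4,"hand":1},
  {"ax":0,"ay":0,"az":0,"dx":2,"dy":3,"dz":-3.4,"hand":1},
  {"ax":0,"ay":0,"az":0,"dx":3,"dy":6,"dz":-3.4,"hand":1},
  {"ax":0,"ay":0,"az":0,"dx":4,"dy":9,"dz":-3.4,"hand":1},
  {"ax":0,"ay":0,"az":0,"dx":5,"dy":12,"dz":-3.4,"hand":1},
  {"ax":0,"ay":0,"az":0,"dx":5.2,"dy":15,"dz":-3.4,"hand":1},
  {"ax":0,"ay":0,"az":0,"dx":5.2,"dy":17,"dz":-3.4,"hand":1},
  {"ax":0,"ay":0,"az":0,"dx":5.2,"dy":17.7,"dz":-3.4,"hand":1},
])

```text
clock: 16.25
eef_pos: [602.0, 168.5, 38.3]
tool_rot: [3.14, -0.0, 1.641]
force: [0.1, -0.3, -3.1]
width: 58.9
gripper_force: 65.3
```

Call:
send_rows([
  {"ax":0,"ay":0,"az":0,"dx":0,"dy":0,"dz":0,"hand":1},
  {"ax":0,"ay":0,"az":0,"dx":0,"dy":0,"dz":0,"hand":1},
  {"ax":0,"ay":0,"az":0,"dx":0,"dy":0,"dz":0,"hand":1},
  {"ax":0,"ay":0,"az":0,"dx":0,"dy":0,"dz":0,"hand":1},
  {"ax":0,"ay":0,"az":0,"dx":0,"dy":0,"dz":0,"hand":1},
])

```text
clock: 16.75
eef_pos: [599.6, 168.9, 38.5]
tool_rot: [-3.141, 0.0, 1.643]
force: [-0.3, 0.1, -3.1]
width: 58.8
gripper_force: 65.3
```

```bash
python3 - <<'E'
from h import *
im=grab("wrist","w9"); z=read_state()["eef_pos"][2]; whub((282,325),40+z-5.3,70); go(600.5,169,11)
E
```

```text
hub [282.2 324.3] [110.2 126.4] [599.8 170.6  73.2]
d cm [0.01 0.06 2.74] a [0. 0. 0.] at [599.9 168.9  38.4] [3.142 0.    1.643] w 59.1 t 16.85
```

View pics/w9.png

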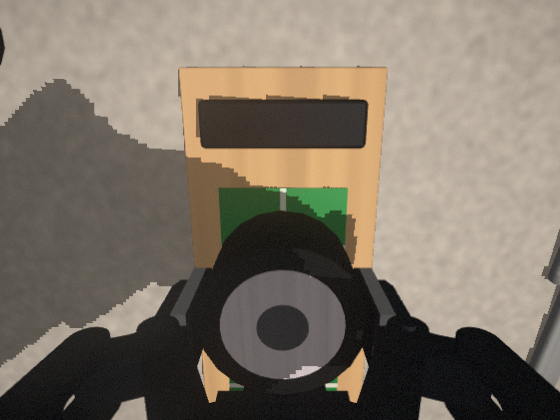

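The cross is hidden. The far edge of the green tape is at row 188, with the white line at column 283, and the hub of the held 60 wheel is at (282,324). I'll take the mark centre as 32 mm back from the edge.

```bash
python3 - <<'E'
from h import *
im=grab("wrist"); e=onz(im,[(283,187.5)],6)[0]; d=np.array([-np.sin(.0725),np.cos(.0725),0]); print(e,e-32*d)
E
```

```text
[597.91565955 203.03122745   6.        ] [600.23362767 171.11529062   6.        ]
```

Call:
send_rows([
  {"ax":0,"ay":0,"az":0,"dx":0.07,"dy":0.05,"dz":0.5,"hand":1},
  {"ax":0,"ay":0,"az":0,"dx":0.07,"dy":0.05,"dz":1.2,"hand":1},
  {"ax":0,"ay":0,"az":0,"dx":0.07,"dy":0.05,"dz":1.9,"hand":1},
  {"ax":0,"ay":0,"az":0,"dx":0.07,"dy":0.05,"dz":2.4,"hand":1},
  {"ax":0,"ay":0,"az":0,"dx":0.07,"dy":0.05,"dz":2.65,"hand":1},
  {"ax":0,"ay":0,"az":0,"dx":0.07,"dy":0.05,"dz":2.75,"hand":1},
  {"ax":0,"ay":0,"az":0,"dx":0.07,"dy":0.05,"dz":2.75,"hand":1},
  {"ax":0,"ay":0,"az":0,"dx":0.07,"dy":0.05,"dz":2.75,"hand":1},
  {"ax":0,"ay":0,"az":0,"dx":0.07,"dy":0.05,"dz":2.75,"hand":1},
])

```text
clock: 17.8
eef_pos: [600.9, 169.7, 11.1]
tool_rot: [3.141, -0.0, 1.643]
force: [-0.4, 0.2, -3.0]
width: 58.7
gripper_force: 65.7
```

Call:
send_rows([
  {"ax":0,"ay":0,"az":0,"dx":0,"dy":0,"dz":0,"hand":0.3},
  {"ax":0,"ay":0,"az":0,"dx":0,"dy":0,"dz":0,"hand":0.15},
  {"ax":0,"ay":0,"az":0,"dx":0,"dy":0,"dz":0,"hand":0},
  {"ax":0,"ay":0,"az":0,"dx":0,"dy":0,"dz":0,"hand":0},
  {"ax":0,"ay":0,"az":0,"dx":0,"dy":0,"dz":0,"hand":0},
])

```text
clock: 18.3
eef_pos: [600.8, 169.7, 11.1]
tool_rot: [3.141, -0.0, 1.643]
force: [-0.7, 0.2, -0.1]
width: 85.6
gripper_force: 0.0
```

```bash
python3 - <<'E'
from h import *
whub((282,325),46,70); go(447,257,100)
E
```

```text
hub [282.  323.4] [109.3 125.6] [600.7 171.9  46. ]
d cm [  9.82 -14.7   -8.9 ] a [ 0. -0.  0.] at [600.7 169.6  11. ] [ 3.141 -0.     1.643] w 85.7 t 18.35
```

Call:
send_rows([
  {"ax":0,"ay":0,"az":0,"dx":0,"dy":0,"dz":-1.5,"hand":0},
  {"ax":0,"ay":0,"az":0,"dx":0,"dy":0,"dz":-4,"hand":0},
  {"ax":0,"ay":0,"az":0,"dx":0,"dy":0,"dz":-7,"hand":0},
  {"ax":0,"ay":0,"az":0,"dx":0.6,"dy":-1,"dz":-9,"hand":0},
  {"ax":0,"ay":0,"az":0,"dx":2.5,"dy":-4,"dz":-9.5,"hand":0},
  {"ax":0,"ay":0,"az":0,"dx":5,"dy":-7.5,"dz":-9.5,"hand":0},
  {"ax":0,"ay":0,"az":0,"dx":7.5,"dy":-11,"dz":-9.5,"hand":0},
  {"ax":0,"ay":0,"az":0,"dx":9.2,"dy":-13.5,"dz":-9,"hand":0},
  {"ax":0,"ay":0,"az":0,"dx":9.8,"dy":-14.7,"dz":-8.9,"hand":0},
  {"ax":0,"ay":0,"az":0,"dx":9.8,"dy":-14.7,"dz":-8.9,"hand":0},
])

```text
clock: 19.35
eef_pos: [445.8, 257.6, 100.6]
tool_rot: [3.141, 0.0, 1.646]
force: [-0.1, 0.3, 0.5]
width: 85.4
gripper_force: 0.0
```

Call:
send_rows([
  {"ax":0,"ay":0,"az":0,"dx":0,"dy":0,"dz":0,"hand":0},
  {"ax":0,"ay":0,"az":0,"dx":0,"dy":0,"dz":0,"hand":0},
  {"ax":0,"ay":0,"az":0,"dx":0,"dy":0,"dz":0,"hand":0},
  {"ax":0,"ay":0,"az":0,"dx":0,"dy":0,"dz":0,"hand":0},
])

```text
clock: 19.75
eef_pos: [447.8, 256.1, 99.7]
tool_rot: [3.141, 0.0, 1.641]
force: [0.9, 0.2, 0.1]
width: 85.1
gripper_force: 0.0
```

```bash
python3 - <<'E'
from h import *
_,_,o=whub((280,230),40,38); go(o[0],o[1]-1,8); print(read_state()["qpos"].round(2))
E
```

```text
hub [282.6 225.5] [44.3 45.8] [447.7 260.7  40. ]
d cm [0.34 0.05 9.17] a [ 0.     0.    -0.001] at [447.5 256.2  99.7] [3.142 0.    1.641] w 85.2 t 19.8
[-0.18  0.71 -0.61  2.    0.67  0.65 -1.15]
```

Call:
send_rows([
  {"ax":0,"ay":0,"az":0,"dx":0.3,"dy":0.04,"dz":2,"hand":0},
  {"ax":0,"ay":0,"az":0,"dx":0.3,"dy":0.04,"dz":4.5,"hand":0},
  {"ax":0,"ay":0,"az":0,"dx":0.3,"dy":0.04,"dz":7,"hand":0},
  {"ax":0,"ay":0,"az":0,"dx":0.3,"dy":0.04,"dz":8.6,"hand":0},
  {"ax":0,"ay":0,"az":0,"dx":0.3,"dy":0.04,"dz":9.1,"hand":0},
  {"ax":0,"ay":0,"az":0,"dx":0.3,"dy":0.04,"dz":9.1,"hand":0},
  {"ax":0,"ay":0,"az":0,"dx":0.3,"dy":0.04,"dz":9.1,"hand":0.3},
  {"ax":0,"ay":0,"az":0,"dx":0.3,"dy":0.04,"dz":9.1,"hand":0.5},
  {"ax":0,"ay":0,"az":0,"dx":0.3,"dy":0.04,"dz":9.1,"hand":1},
  {"ax":0,"ay":0,"az":0,"dx":0.3,"dy":0.04,"dz":9.1,"hand":1},
])

```text
clock: 20.8
eef_pos: [447.6, 259.9, 9.8]
tool_rot: [3.14, -0.0, 1.643]
force: [0.0, -0.5, 4.0]
width: 35.6
gripper_force: 59.4
```

Call:
send_rows([
  {"ax":0,"ay":0,"az":0,"dx":0,"dy":0,"dz":0,"hand":1},
  {"ax":0,"ay":0,"az":0,"dx":0,"dy":0,"dz":0,"hand":1},
  {"ax":0,"ay":0,"az":0,"dx":0,"dy":0,"dz":0,"hand":1},
])

```text
clock: 21.1
eef_pos: [447.6, 259.9, 9.8]
tool_rot: [3.14, -0.0, 1.643]
force: [0.4, -0.9, 5.7]
width: 35.6
gripper_force: 59.4
```

```bash
python3 - <<'E'
from h import *
whub((282,317),40,45); go(612.5,-7,43)
E
```

```text
hub [282.2 319.9] [67.  75.5] [447.7 260.4  40. ]
d cm [-27.81  14.54  -3.31] a [ 0.001 -0.     0.   ] at [447.6 260.    9.8] [ 3.14  -0.     1.643] w 35.9 t 21.15
```

Call:
send_rows([
  {"ax":0,"ay":0,"az":0,"dx":0,"dy":0,"dz":-1,"hand":1},
  {"ax":0,"ay":0,"az":0,"dx":0,"dy":0,"dz":-2.5,"hand":1},
  {"ax":0,"ay":0,"az":0,"dx":-1,"dy":0.7,"dz":-3.4,"hand":1},
  {"ax":0,"ay":0,"az":0,"dx":-4,"dy":2,"dz":-3.4,"hand":1},
  {"ax":0,"ay":0,"az":0,"dx":-8,"dy":3,"dz":-3.4,"hand":1},
  {"ax":0,"ay":0,"az":0,"dx":-12,"dy":4,"dz":-3.4,"hand":1},
  {"ax":0,"ay":0,"az":0,"dx":-16,"dy":4,"dz":-3.4,"hand":1},
  {"ax":0,"ay":0,"az":0,"dx":-20,"dy":4,"dz":-3.4,"hand":1},
  {"ax":0,"ay":0,"az":0,"dx":-23,"dy":4,"dz":-3.4,"hand":1},
  {"ax":0,"ay":0,"az":0,"dx":-25,"dy":4,"dz":-3.4,"hand":1},
])

```text
clock: 22.15
eef_pos: [504.8, 9.8, 43.2]
tool_rot: [-3.141, 0.002, 1.639]
force: [0.4, -0.6, -1.0]
width: 35.9
gripper_force: 59.9
```

Call:
send_rows([
  {"ax":0,"ay":0,"az":0,"dx":-1.8,"dy":0.3,"dz":0,"hand":1},
  {"ax":0,"ay":0,"az":0,"dx":-2.8,"dy":1.5,"dz":0,"hand":1},
  {"ax":0,"ay":0,"az":0,"dx":-2.8,"dy":3.5,"dz":0,"hand":1},
  {"ax":0,"ay":0,"az":0,"dx":-2.8,"dy":6,"dz":0,"hand":1},
  {"ax":0,"ay":0,"az":0,"dx":-2.8,"dy":8.5,"dz":0,"hand":1},
  {"ax":0,"ay":0,"az":0,"dx":-2.8,"dy":10,"dz":0,"hand":1},
  {"ax":0,"ay":0,"az":0,"dx":-2.8,"dy":10.5,"dz":0,"hand":1},
  {"ax":0,"ay":0,"az":0,"dx":-2.8,"dy":10.5,"dz":0,"hand":1},
  {"ax":0,"ay":0,"az":0,"dx":-2.8,"dy":10.5,"dz":0,"hand":1},
  {"ax":0,"ay":0,"az":0,"dx":-2.8,"dy":10.5,"dz":0,"hand":1},
])

```text
clock: 23.15
eef_pos: [610.6, -7.3, 42.9]
tool_rot: [-3.14, 0.0, 1.643]
force: [0.3, 0.7, -1.3]
width: 35.5
gripper_force: 60.0
```

```bash
python3 - <<'E'
from h import *
im=grab("wrist","w10"); z=read_state()["eef_pos"][2]; whub((282,320),40+z-9.8,45); go(612.5,-7,15.8)
E
```

```text
hub [282.1 319.5] [67. 76.] [610.8  -6.6  73.1]
d cm [0.01 0.15 2.71] a [-0.001  0.     0.001] at [611.   -7.2  42.9] [-3.141  0.     1.643] w 35.4 t 23.25
```

View pics/w10.png

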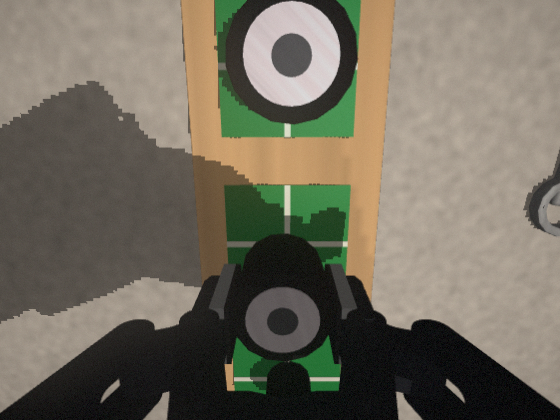

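The wrist view shows the target cross at (287,243.5), the hub of the held 37 wheel at (282,320), the 48 standing on its mark at (291,55), and the 26 behind.

```bash
python3 - <<'E'
from h import *
im=grab("wrist"); z=read_state()["eef_pos"][2]; print(onz(im,[(287,243.5)],6).round(1)); whub((282,320),40+z-9.8,45); go(612.5,-7,15.8)
E
```

```text
[[613.4  -4.6   6. ]]
hub [282.1 319.5] [67.  75.9] [611.2  -6.6  73.1]
d cm [0.01 0.11 2.71] a [-0.  0.  0.] at [611.4  -7.2  42.9] [-3.141  0.     1.643] w 35.3 t 23.35
```

Call:
send_rows([
  {"ax":0,"ay":0,"az":0,"dx":0.18,"dy":0.18,"dz":0.5,"hand":1},
  {"ax":0,"ay":0,"az":0,"dx":0.18,"dy":0.18,"dz":1.2,"hand":1},
  {"ax":0,"ay":0,"az":0,"dx":0.18,"dy":0.18,"dz":1.9,"hand":1},
  {"ax":0,"ay":0,"az":0,"dx":0.18,"dy":0.18,"dz":2.4,"hand":1},
  {"ax":0,"ay":0,"az":0,"dx":0.18,"dy":0.18,"dz":2.65,"hand":1},
  {"ax":0,"ay":0,"az":0,"dx":0.18,"dy":0.18,"dz":2.75,"hand":1},
  {"ax":0,"ay":0,"az":0,"dx":0.18,"dy":0.18,"dz":2.75,"hand":1},
  {"ax":0,"ay":0,"az":0,"dx":0.18,"dy":0.18,"dz":2.75,"hand":1},
  {"ax":0,"ay":0,"az":0,"dx":0.18,"dy":0.18,"dz":2.75,"hand":1},
])

```text
clock: 24.25
eef_pos: [613.6, -5.1, 15.6]
tool_rot: [3.141, -0.0, 1.643]
force: [0.4, -0.9, -1.4]
width: 35.5
gripper_force: 60.0
```

Call:
send_rows([
  {"ax":0,"ay":0,"az":0,"dx":0,"dy":0,"dz":0,"hand":0.5},
  {"ax":0,"ay":0,"az":0,"dx":0,"dy":0,"dz":0,"hand":0.2},
  {"ax":0,"ay":0,"az":0,"dx":0,"dy":0,"dz":0,"hand":0},
  {"ax":0,"ay":0,"az":0,"dx":0,"dy":0,"dz":0,"hand":0},
  {"ax":0,"ay":0,"az":0,"dx":0,"dy":0,"dz":0,"hand":0},
  {"ax":0,"ay":0,"az":0,"dx":0,"dy":0,"dz":0,"hand":0},
])

```text
clock: 24.85
eef_pos: [613.4, -5.1, 15.4]
tool_rot: [3.142, -0.0, 1.643]
force: [0.5, -0.2, 0.1]
width: 85.8
gripper_force: 0.0
```

```bash
python3 - <<'E'
from h import *
whub((282,320),46,45); go(450,-7,150)
E
```

```text
hub [282.5 319. ] [66.6 75.4] [613.6  -4.   46. ]
d cm [  0.99 -16.31 -13.47] a [0. 0. 0.] at [613.4  -5.1  15.4] [3.142 0.    1.643] w 85.4 t 24.9
```

Call:
send_rows([
  {"ax":0,"ay":0,"az":0,"dx":0,"dy":0,"dz":-1.5,"hand":0},
  {"ax":0,"ay":0,"az":0,"dx":0,"dy":0,"dz":-4,"hand":0},
  {"ax":0,"ay":0,"az":0,"dx":0,"dy":0,"dz":-8,"hand":0},
  {"ax":0,"ay":0,"az":0,"dx":0,"dy":-1,"dz":-11,"hand":0},
  {"ax":0,"ay":0,"az":0,"dx":0,"dy":-4,"dz":-13,"hand":0},
  {"ax":0,"ay":0,"az":0,"dx":0,"dy":-8,"dz":-13,"hand":0},
  {"ax":0,"ay":0,"az":0,"dx":0,"dy":-12,"dz":-13,"hand":0},
  {"ax":0,"ay":0,"az":0,"dx":0,"dy":-15,"dz":-13,"hand":0},
  {"ax":0,"ay":0,"az":0,"dx":0,"dy":-16,"dz":-13,"hand":0},
  {"ax":0,"ay":0,"az":0,"dx":0,"dy":-16,"dz":-13,"hand":0},
])

```text
clock: 25.9
eef_pos: [453.3, -17.0, 146.2]
tool_rot: [3.141, 0.001, 1.643]
force: [0.8, 0.2, 0.5]
width: 85.3
gripper_force: 0.0
```

```bash
python3 - <<'E'
from h import *
T=grab("top","end")
c=T
for x,y,r in((619,-93.5,12),(613,-5.5,14),(606.5,82,17),(600.3,170,20)):
    uv=cv2.projectPoints(np.array([[x,y,46.]]),cv2.Rodrigues(c["R"])[0],c["t"].astype(float),c["mtx"].astype(float),np.array([c["k1"],0,0,0,0]))[0].ravel()
    try: p,e=hub(T,uv,r);print((x,y),p.round(1),e.round(1),onz(T,[p],46)[0].round(1))
    except Exception as q: print(x,y,uv,q)
grab("side","s_end"); print(read_state()["clock"])
cv2.imwrite("pics/end2.png",np.vstack([cv2.resize(cv2.imread("pics/end.png")[130:240,130:400],(736,300)),cv2.resize(cv2.imread("pics/s_end.png")[120:310,190:420],(363,300)).repeat(1,1) if 0 else cv2.copyMakeBorder(cv2.resize(cv2.imread("pics/s_end.png")[120:310,190:420],(363,300)),0,0,0,373,cv2.BORDER_CONSTANT)]))
E
```

```text
(619, -93.5) [325.2 181.1] [8.9 9.1] [619.1 -94.7  46. ]
(613, -5.5) [282.7 183.7] [12.3 13.5] [612.7  -5.9  46. ]
(606.5, 82) [241.1 186.5] [18.  18.4] [605.9  80.9  46. ]
(600.3, 170) [199.3 189.4] [22.4 23.2] [599.2 168.1  46. ]
26.0
```

View pics/end2.png

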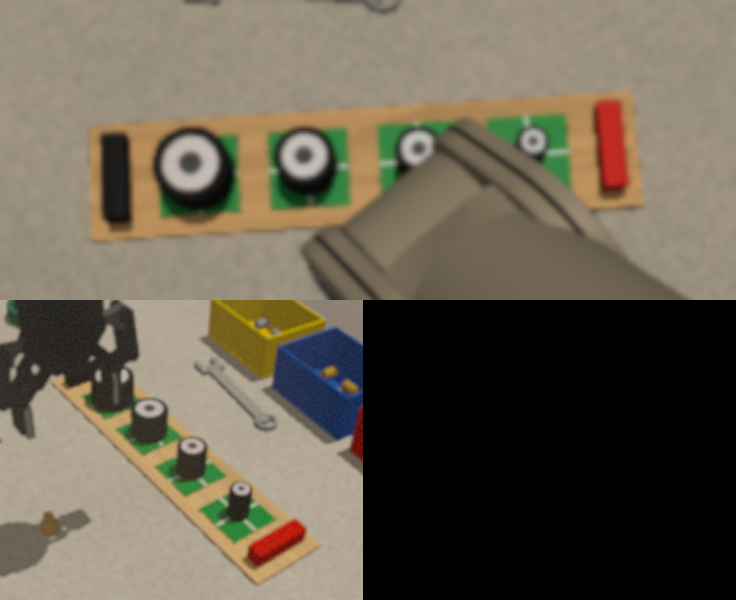

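All four wheels stand upright on their marks in order: hubs in the top image at (325,181), (283,184), (241,187) and (199,189), with the red stop beside the smallest. Each centre is within about 3 mm of its mark as measured at the start, and the arm is clear.

```bash
python3 -c "
from cell import *
print(finish_job())"
```

```text
the job is handed in; nothing more can be done
None
```

The job is handed in: all four wheels stand upright and released on their marks, 26 mm at the red stop up to 60 mm at the far end, each about 3 mm or less off its mark's centre by the top camera, at about 26 s on the clock; no verdict was returned.

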